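Load a test cassette through the reader's slot

TASK

Take the flat test cassette out of its stand, feel for the slot in the plate on top of the reader and post the cassette down through it on its narrow edge. Push it past the sprung wipers until it stops on the bottom, gently and without ever forcing it, then let go and leave everything else where it is.

Things in the scene. Friction and masses are not known exactly. Their poses are not given: they have to be found in the camera images.
- cassette_center (a point): Centre of the test cassette: a flat white plastic slab with grey ribs and a grey window on both faces, 10 mm thick (its x), 60 mm wide (its y), 95 mm high (its z), 60 g, the same front and back. The point lies half-way up, 47.5 mm below the top edge. It starts upright in the stand, with a little play.
- stand: Low grey stand, fixed; base 86 x 100 mm, origin at the centre of its underside. The cassette stands on its 8 mm thick base between grey walls that reach 38 mm high; the upper 65 mm of the cassette is clear above them.
- reader: White desktop reader, fixed, 170 mm (its x) by 130 mm (its y), origin at the centre of its underside, small dark display on its -x side. A flat grey plate forms the top, upper face 108 mm above the origin; nothing stands higher but 1 mm screw heads 40 mm or more from the slot. More than 35 N of contact between cassette and reader is forcing it.
- tip_box: Blue pipette tip box with clear lid, 130 x 85 x 70 mm, loose, origin under its centre; leave alone.
- bench_timer: White bench timer, 64 x 64 x 22 mm, loose, origin under its centre; leave alone.
- label_roll: Roll of white labels, 58 mm across, 24 mm high, loose, origin under its centre; leave alone.
- reader_top (a point): Middle of the reader's top, level with the plate's upper face; axes as the reader's. The plate has one sharp-edged slot, 13 mm along x by 65 mm along y, straight down. The plate is clamped anywhere up to 16 mm either side of this point along x, so the slot's centre is at y = 0 and an unmeasured x of -16 to +16 mm: feel for it. Flat plate surrounds it.
- reader_floor (a point): Middle of the hard inner bottom, 91 mm below the plate's upper face. Two sprung rollers 18 to 30 mm below that face wipe the cassette; pushing past them takes about 4 to 12 N and they hold it at any depth. Home, the cassette's top edge is only 4 mm above the plate, too low to stay between fingers: push the last part on the top edge.

How it is judged:
On the way:
1. the cassette's lower edge is in the slot, 10 mm or more below the plate's upper face (z of cassette_center in the frame of reader below 0.1455 m and x of cassette_center in the frame of reader between -0.021 and 0.021 m and y of cassette_center in the frame of reader between -0.012 and 0.012 m and angle between cassette_center's own z axis and vertical below 0.2 rad), for 0.1 s.
At the end, for the whole second after the job is handed in: The cassette stands upright in the reader's slot, on the bottom to within 2.5 mm (its top edge 4 mm, at most 6.5 mm, above the plate), released and at rest (z of cassette_center in the frame of reader below 0.067 m and x of cassette_center in the frame of reader between -0.019 and 0.019 m and y of cassette_center in the frame of reader between -0.008 and 0.008 m and angle between cassette_center's own z axis and vertical below 0.12 rad and linear speed of cassette below 0.02 m/s); the robot touches nothing.
It fails at once if the cassette is forced: more than 35 N between it and the reader (contact force between cassette and reader above 35 N).
It fails at once if the arm leans on the reader with more than 35 N (contact force between the arm and reader above 35 N).
It fails at once if the tip box, timer or label roll is moved by more than 20 mm (distance of any of tip_box, bench_timer, label_roll from where it was at the start of the episode above 0.02 m).
It also fails if it takes over 72 s, if anything falls off the work surface, if the arm or the gripper's body presses on something with over 40 N, if the wrist force passes 120 N, or if a joint passes its speed limit or range.

ROBOT

A 6-joint arm with a two-finger parallel gripper is mounted at the origin on a cart in front of the work surface, level with it; the furniture and walls round the work are solid. World frame = base frame: x ahead of the robot, y to its left, z up, the work surface at z = 0. Lengths are in m, angles in rad, forces in N, time in s.
With the tool pointing down it reaches from about 0.35 to 0.975 m from the base axis. Payload 4.9 kg.
Tool frame: the origin (TCP) lies midway between the tips of the shut fingers; the grasp point (between the pads) lies 19 mm behind it; x points along the fingers, y is the direction in which the jaws open and shut, and the axes are right-handed (so a half turn about x gives the same grasp; the last joint's range is limited). The gripper opens to 85 mm and grips with 20 to 120 N. Pads are 22 mm wide; open, the fingers measure 114 mm over their backs; the gripper's body (76 mm by 85 mm) begins 54 mm behind the grasp point. The pads swing forward as they close: fully open they stand 13 mm farther back than shut.
Start: joints at [-1.408, 0.053, 1.613, -0, 1.476, -0.119], TCP at [0.174, -0.6, 0.231] pointing down, gripper open.
Joint ranges: [-3.01, 3.01], [-1.01, 2.22], [0.06, 2.58], [-1.02, 4.17], [0.09, 2.62], [-3.14, 3.14]. Speed limits (rad/s): [2.57, 2.57, 3.14, 3.14, 3.14, 3.14].

INTERFACE

Orientations are given as a rotation vector (axis times angle).
In Python, from station import ctrl gives the robot as it stands.
- The arm moves only by the shell command python3 -m handwheel 'ROWS' [FORCE]. ROWS is JSON, a list of rows, each a list of 3 entries, a list of its own where there are three numbers: the finger opening in m, from 0 to 0.0854, then the shift along the tool's x, y, z in m, then the turn, a rotation vector about the tool's x, y, z in degrees. In form: [[claw, [dx, dy, dz], [ax, ay, az]], ...]. A call has 1 to 10 rows; each row shifts and turns the commanded pose from where the row before left it, along the tool's axes as they then stand; what a row does not reach is not made up. A row lasts 1/12 s, in which the tool goes at most 41.7 mm and 7.16 degrees, less where a joint would pass 70% of its speed; a pose out of reach is approached as far as the arm can. A call with a gripper value outside its range is refused whole. The fingers move at their own pace and stop on an object; FORCE is the grip in N (left out, the last holds). Time passes only in rows, so rows that do not move let the fingers close. It gives the time, the measured TCP pose, the force and the opening at its end, in the units of the state.
- ctrl.get_obs(): the state, without advancing time (a new reading comes with each control period).
- ctrl.get_image(name): name is "scene" or "side" or "wrist"; returns the picture (400x640x3 uint8, red, green, blue); there is no depth.
- ctrl.camera_params(name): a dict with "vertical_fov" (degrees; the focal length in pixels is half the picture's height over the tangent of half this angle, whatever the lens; pixels are square), "cx", "cy" (the principal point, pixels), "rvec" (rotation vector, rad) and "tvec" (3), from world to camera coordinates, as OpenCV has them; the wrist camera has in their place "T_tool_cam" (4x4, takes a point from camera to tool coordinates, whose origin is the TCP and whose axes are the tool frame's). Camera axes: x right, y down, z forward; pixel columns grow to the right and rows downward; lengths in m; the calibration is good to about 2 mm. A picture is of the moment at which its call begins: read the wrist's pose just before it. camera_params takes no time and is no camera call.
- ctrl.finish_job(): hands the job in, once; it reports no verdict.
Trained networks look in the newest picture that a camera, given by its name, has taken for a name from the list of things; names that differ only in an ending like _2 or _b are one class to them, and where a whole thing is asked for, a point or a joint stands for the part that bears it (a point fixed in the world has none). Each returns a list of dicts, best first, with "score" (0 to 1); they miss things now and then, are a little off and sometimes report something else, mostly with a low value. They report only what shows in the picture. A call takes as long as a camera call.
- ctrl.look_for(thing, camera): "box" ([centre column, centre row, width, height] in pixels, round what is visible of it).
- ctrl.silhouettes(thing, camera): "mask" (400x640 bool, what is visible of it) and "box" ([centre column, centre row, width, height] in pixels, round what is visible of it).
- ctrl.tip_of(thing, camera): "centre" ([row, column] in pixels: a listed point, or the origin of a listed thing).
The state is a dict: "t": time; "q": joint angles; "dq": joint speeds; "effort": joint torques, N m; "tool_pos": TCP position; "tool_rot": TCP orientation; "contact_force": force on the tool from outside, world axes, zero at the start; "wrist_torque": the same for the moment, N m; "opening": finger opening in m.
Only numpy, scipy, OpenCV 4.12 (cv2) and the standard library are available. Lean on these libraries where they do the work, as an engineer would, in place of code of your own. Each camera call takes 0.05 s, during which the arm holds its last target.

## Working session

There is one attempt and no reset: what is moved stays moved. The work goes in short steps, Python scripts to look and compute and a shell command to move; the robot and the scene stay as the last step left them, time stands still between calls to the robot, and variables do not carry over. Pictures are saved under pics/ and viewed, and the job is handed in when it is done.

```bash
ls; mkdir -p pics
cat > h.py <<'E'
import numpy as np,cv2
from scipy.spatial.transform import Rotation as R
from station import ctrl
def snap(n,f):
    im=ctrl.get_image(n); cv2.imwrite('pics/'+f,im[:,:,::-1]); return im
def cam(n,obs=None):
    p=ctrl.camera_params(n); f=200/np.tan(np.radians(p['vertical_fov'])/2)
    if 'rvec' in p:
        Rm=R.from_rotvec(np.ravel(p['rvec'])).as_matrix(); return f,p['cx'],p['cy'],Rm.T,-Rm.T@np.ravel(p['tvec'])
    T=np.eye(4);T[:3,:3]=R.from_rotvec(obs['tool_rot']).as_matrix();T[:3,3]=obs['tool_pos'];T=T@np.array(p['T_tool_cam'])
    return f,p['cx'],p['cy'],T[:3,:3],T[:3,3]
def ray(c,u,v):
    f,cx,cy,A,o=c; d=A@np.array([(u-cx)/f,(v-cy)/f,1]); return o,d/np.linalg.norm(d)
def onz(c,u,v,z):
    o,d=ray(c,u,v); return o+d*(z-o[2])/d[2]
def tri(rs):
    M=np.zeros((3,3));b=np.zeros(3)
    for o,d in rs:
        P=np.eye(3)-np.outer(d,d);M+=P;b+=P@o
    x=np.linalg.solve(M,b); return x,[np.linalg.norm((np.eye(3)-np.outer(d,d))@(x-o)) for o,d in rs]
def proj(c,p):
    f,cx,cy,A,o=c; q=A.T@(np.array(p)-o); return cx+f*q[0]/q[2],cy+f*q[1]/q[2]
E
python3 - <<'E'
from h import *
np.set_printoptions(precision=4,suppress=True)
o=ctrl.get_obs();print(o)
for n in('scene','side','wrist'):
    snap(n,n+'0.png');c=cam(n,o);print(n,c[0],c[1:3],c[4],c[3][:,2],ctrl.camera_params(n))
    for t in('cassette_center','reader_top','stand','reader'):
        print(t,[(np.array(r['centre']).round(1),round(r['score'],2)) for r in ctrl.tip_of(t,n)[:3]])
E
```

```text
pics
{'t': 0.0, 'q': array([-1.408 ,  0.0534,  1.6143, -0.    ,  1.476 , -0.119 ]), 'dq': array([-0.0004, -0.0002, -0.0006,  0.0007, -0.0009, -0.    ]), 'effort': array([  0.0009, -39.3679, -37.0179,   0.    ,   0.0071,  -0.    ]), 'tool_pos': array([ 0.1737, -0.5997,  0.2301]), 'tool_rot': array([ 2.0712,  0.2959, -2.0713]), 'contact_force': array([-0.9882, -0.2707, -0.0648]), 'wrist_torque': array([ 0.0383, -0.0077,  0.0574]), 'opening': 0.08556418279248058}
scene 416.8707257540955 (318.2609005711619, 203.0331597695068) [ 0.865  -0.4805  0.8727] [-0.351   0.5075 -0.7869] {'vertical_fov': 51.26012688349991, 'cx': 318.2609005711619, 'cy': 203.0331597695068, 'rvec': array([ 2.394 ,  0.7082, -0.2691]), 'tvec': array([-0.4427, -0.1466,  1.2343])}
cassette_center [(array([166.5, 335.5]), 0.55)]
reader_top [(array([237.9, 274.2]), 0.63)]
stand [(array([182.7, 335. ]), 0.82)]
reader [(array([266.7, 285.1]), 0.63)]
side 374.7888716893739 (319.3701399290858, 201.19195756033702) [ 1.1898 -0.4746  0.6644] [-0.6611  0.4836 -0.5736] {'vertical_fov': 56.1717742937879, 'cx': 319.3701399290858, 'cy': 201.19195756033702, 'rvec': array([ 1.9845,  1.0188, -0.5206]), 'tvec': array([-0.3179, -0.1703,  1.3972])}
cassette_center [(array([183.7, 352.7]), 0.65)]
reader_top [(array([208.1, 275. ]), 0.78)]
stand [(array([199.5, 353.6]), 0.85)]
reader [(array([243.4, 278.1]), 0.93)]
wrist 283.41065083270047 (315.5252217255588, 200.850603745105) [ 0.2397 -0.5799  0.3714] [-0.2644 -0.0734 -0.9616] {'vertical_fov': 70.42045616749587, 'cx': 315.5252217255588, 'cy': 200.850603745105, 'T_tool_cam': array([[ 0.0011, -0.2746,  0.9616, -0.1413],
       [ 1.    ,  0.0002, -0.001 , -0.001 ],
       [ 0.0001,  0.9616,  0.2746, -0.069 ],
       [ 0.    ,  0.    ,  0.    ,  1.    ]])}
cassette_center []
reader_top []
stand []
reader []
```

View pics/scene0.png

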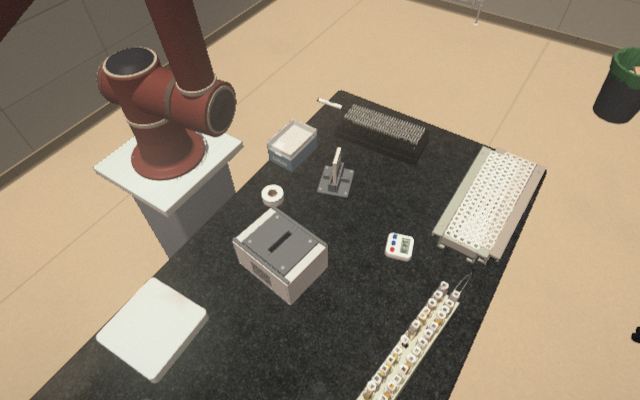

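View pics/side0.png

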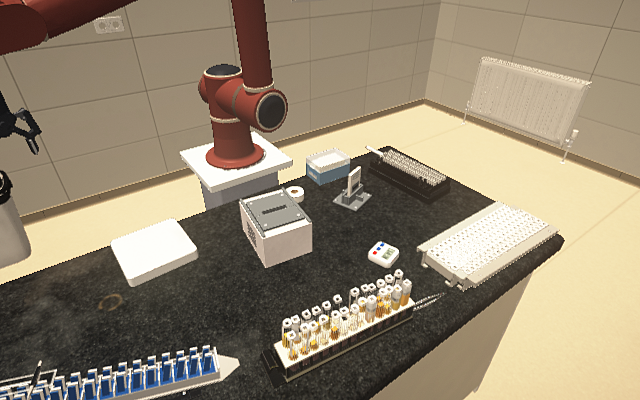

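View pics/wrist0.png

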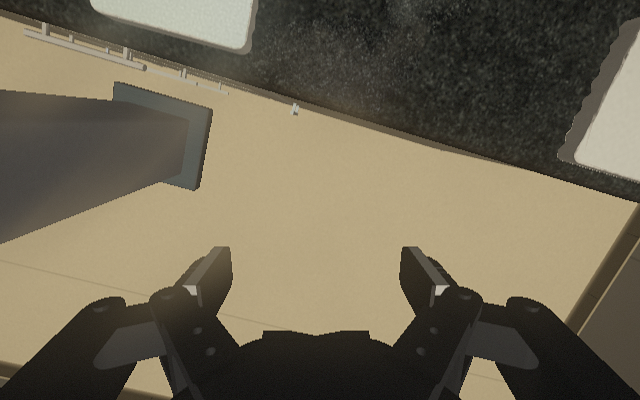

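The scene view shows the cassette upright in its stand near (337,165), the reader at (280,250) with a dark slot at about (280,241), the tip box at (292,143), the label roll at (272,195) and the timer at (400,247). The side view has the cassette at (353,184) and the slot at about (273,209). The wrist view shows only floor, the bench edge and the fingers. Next I'll triangulate and enlarge crops.

Run:
```python
from h import *
np.set_printoptions(precision=4,suppress=True)
S=cam('scene');D=cam('side')
for n,a,b in [('cass',(166.5,335.5),(183.7,352.7)),('rtop',(237.9,274.2),(208.1,275)),('stand',(182.7,335),(199.5,353.6)),('reader',(266.7,285.1),(243.4,278.1))]:
    print(n,*tri([ray(S,a[1],a[0]),ray(D,b[1],b[0])]))
s=cv2.imread('pics/scene0.png');d=cv2.imread('pics/side0.png')
a=cv2.resize(s[140:210,300:370],(400,400),interpolation=3);b=cv2.resize(d[160:220,320:380],(400,400),interpolation=3)
cv2.imwrite('pics/c1.png',np.hstack([a,b]))
a=cv2.resize(s[200:310,225:335],(400,400),interpolation=3);b=cv2.resize(d[180:270,232:322],(400,400),interpolation=3)
cv2.imwrite('pics/c2.png',np.hstack([a,b]))
```

```text
cass [0.4711 0.1757 0.0551] [np.float64(0.00040308806122945354), np.float64(0.00040308806122956874)]
rtop [ 0.4874 -0.1075  0.09  ] [np.float64(0.004163123049940453), np.float64(0.004163123049940508)]
stand [ 0.474   0.1762 -0.0048] [np.float64(0.005047545127796004), np.float64(0.005047545127796057)]
reader [ 0.5122 -0.1165 -0.0072] [np.float64(0.0014910441098961813), np.float64(0.0014910441098962327)]
```

View pics/c1.png

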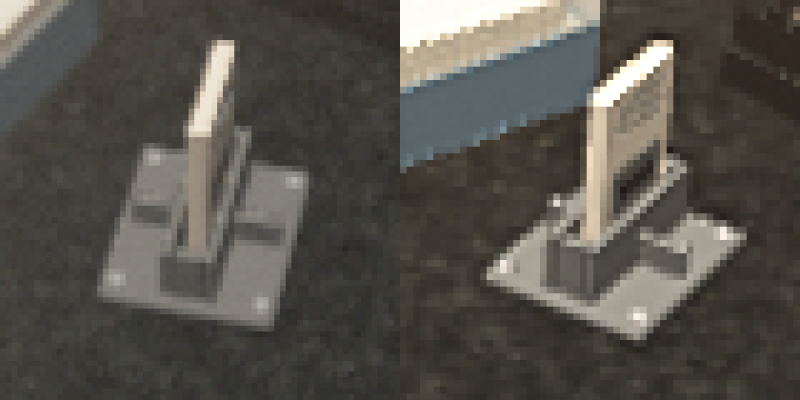

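View pics/c2.png

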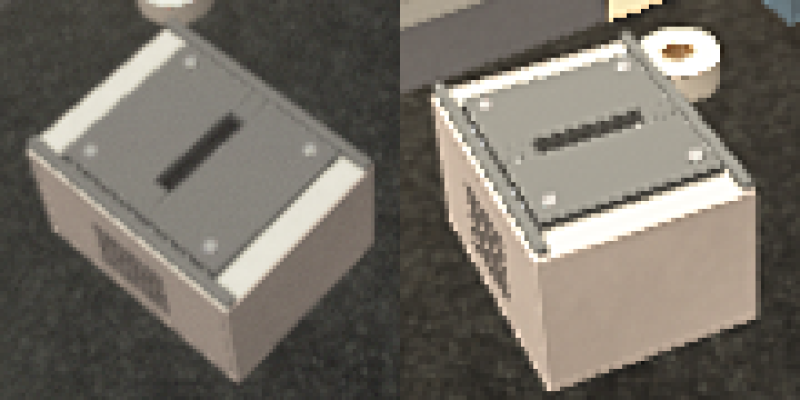

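Run:
```python
from h import *
np.set_printoptions(precision=4,suppress=True)
S=cam('scene');D=cam('side')
k=110/400;cs=lambda u,v:(225-.5+.5*k+u*k, 200-.5+.5*k+v*k)
k2=90/400;cd=lambda u,v:(232-.5+.5*k2+(u-400)*k2,180-.5+.5*k2+v*k2)
P={'slotA':((237,119),(640,116)),'slotB':((165,186),(537,146)),
'scr1':((190,62),(623,65)),'scr2':((310,150),(697,155)),'scr3':((210,245),(549,199)),'scr4':((91,150),(485,104)),
'right':((371,166),(754,187)),'bot':((235,302),(543,257)),'left':((33,144),(437,93)),'top':((180,27),(626,35)),'botlow':((238,381),(552,390)),'rightlow':((372,240),(757,318))}
for n,(a,b) in P.items():
    a=cs(*a);b=cd(*b);x,e=tri([ray(S,*a),ray(D,*b)])
    z=.0 if 'low' in n else .108
    print(n,np.round(a,1),np.round(b,1),x,e[0].round(4),'S',onz(S,*a,z)[:2],'D',onz(D,*b,z)[:2])
k=70/400;cs=lambda u,v:(300-.5+.5*k+u*k, 140-.5+.5*k+v*k)
k2=60/400;cd=lambda u,v:(320-.5+.5*k2+(u-400)*k2,160-.5+.5*k2+v*k2)
print('cassette')
P={'nearTopL':((189,133),(593,98)),'nearTopR':((212,136),(608,103)),'farTopR':((236,42),(672,45)),'farTopL':((215,42),(655,40)),
'scrTL':((155,157),(557,200)),'scrTR':((294,181),(726,232)),'scrBL':((115,277),(503,272)),'scrBR':((263,304),(640,317)),
'cornBL':((99,298),(486,279)),'cornBR':((272,327),(641,338)),'cornTR':((309,173),(746,234))}
for n,(a,b) in P.items():
    a=cs(*a);b=cd(*b);x,e=tri([ray(S,*a),ray(D,*b)])
    z=.103 if 'Top' in n else .008
    print(n,np.round(a,1),np.round(b,1),x,e[0].round(4),'S',onz(S,*a,z)[:2],'D',onz(D,*b,z)[:2])
```

```text
slotA [289.8 232.4] [285.6 205.7] [ 0.5166 -0.0893  0.1089] 0.0012 S [ 0.5161 -0.0901] D [ 0.5152 -0.0872]
slotB [270.  250.8] [262.4 212.5] [ 0.509  -0.1514  0.1098] 0.001 S [ 0.5081 -0.1517] D [ 0.5066 -0.1491]
scr1 [276.9 216.7] [281.8 194.2] [ 0.4669 -0.0704  0.1093] 0.0012 S [ 0.4661 -0.071 ] D [ 0.4649 -0.0681]
scr2 [309.9 240.9] [298.4 214.5] [ 0.5667 -0.0836  0.1092] 0.0015 S [ 0.5661 -0.0847] D [ 0.565 -0.081]
scr3 [282.4 267. ] [265.1 224.4] [ 0.555  -0.1692  0.1105] 0.0009 S [ 0.5539 -0.1691] D [ 0.552  -0.1668]
scr4 [249.7 240.9] [250.7 203. ] [ 0.4563 -0.1558  0.11  ] 0.0007 S [ 0.4552 -0.1557] D [ 0.4536 -0.1539]
right [326.7 245.3] [311.3 221.7] [ 0.6012 -0.0696  0.1024] 0.0017 S [ 0.6029 -0.0745] D [ 0.6068 -0.0716]
bot [289.3 282.7] [263.8 237.4] [ 0.5847 -0.1887  0.1014] 0.0005 S [ 0.5872 -0.1907] D [ 0.5919 -0.1926]
left [233.7 239.2] [239.9 200.5] [ 0.4196 -0.1686  0.1022] 0.0002 S [ 0.423  -0.1712] D [ 0.4275 -0.1715]
top [274.1 207.1] [282.5 187.5] [ 0.4485 -0.0561  0.1159] 0.0005 S [ 0.4441 -0.0523] D [ 0.4377 -0.0495]
botlow [290.1 304.4] [265.8 267.4] [ 0.582
[... 597 characters left out ...]
rTL [326.7 167.1] [343.1 189.6] [0.4336 0.1799 0.018 ] 0.0083 S [0.4285 0.1979] D [0.4247 0.1788]
scrTR [351.  171.3] [368.5 194.4] [0.4965 0.2201 0.0118] 0.0019 S [0.4947 0.2208] D [0.4921 0.2267]
scrBL [319.7 188.1] [335.  200.4] [0.452  0.1253 0.0032] 0.0003 S [0.4543 0.1223] D [0.4574 0.1206]
scrBR [345.6 192.8] [355.6 207.1] [0.5229 0.1458 0.0099] 0.0012 S [0.5221 0.1458] D [0.5208 0.1491]
cornBL [316.9 191.7] [332.5 201.4] [0.4532 0.1122 0.004 ] 0.0017 S [0.455  0.1075] D [0.4574 0.1108]
cornBR [347.2 196.8] [355.7 210.3] [0.5326 0.1383 0.0072] 0.0013 S [0.5328 0.1361] D [0.5332 0.1392]
cornTR [353.7 169.9] [371.5 194.7] [0.4978 0.2323 0.0068] 0.0017 S [0.4982 0.2293] D [0.4988 0.2332]
```

```bash
cat >> h.py <<'E'
def plan(pos,yaw,o=None,flip=0):
    """target: tool x down, tool y along (cos yaw, sin yaw); prints shift in current tool axes and turn (deg) about x"""
    o=o or ctrl.get_obs(); A=R.from_rotvec(o['tool_rot']).as_matrix()
    yaw=np.radians(yaw)
    x=np.array([0,0,-1.]);best=[]
    for s in (1,-1):
        y=s*np.array([np.cos(yaw),np.sin(yaw),0]);B=np.c_[x,y,np.cross(x,y)]
        best.append((R.from_matrix(A.T@B).as_rotvec(degrees=True)))
    best.sort(key=np.linalg.norm)
    print('now',o['tool_pos'].round(4),'shift(mm, tool axes now)',(A.T@(np.array(pos)-o['tool_pos'])*1000).round(1),'turn',best[0].round(2),'F',o['contact_force'].round(1),'op',round(o['opening'],4),'t',round(o['t'],2))
    print('tool y',A[:,1].round(3),'z',A[:,2].round(3))
E
python3 - <<'E'
from h import *
S=cam('scene');plan((.477,.1725,.25),19.5)
for p in [(292,125),(292,143),(317,125),(268,150)]:print(onz(S,*p,.07))
print(onz(S,273,188,.024))
E
```

```text
now [ 0.1738 -0.6003  0.2314] shift(mm, tool axes now) [ -18.7 -658.1 -506.1] turn [86.64 -0.   -0.  ] F [ 0.2 -0.3  0.1] op 0.085 t 0.75
tool y [ 0.278 -0.961  0.   ] z [-0.961 -0.278  0.   ]
[0.28688863 0.23458078 0.07      ]
[0.33001045 0.17423875 0.07      ]
[0.34773949 0.27278536 0.07      ]
[0.29045523 0.11700755 0.07      ]
[0.35653398 0.04448112 0.024     ]
```

```bash
python3 -m handwheel '[[0.085,[-0.002,-0.032,-0.025],[0,0,0]],[0.085,[-0.002,-0.032,-0.025],[0,0,0]],[0.085,[-0.002,-0.032,-0.025],[0,0,0]],[0.085,[-0.002,-0.032,-0.025],[0,0,0]],[0.085,[-0.002,-0.032,-0.025],[0,0,0]],[0.085,[-0.002,-0.032,-0.025],[0,0,0]],[0.085,[-0.002,-0.032,-0.025],[0,0,0]],[0.085,[-0.002,-0.032,-0.025],[0,0,0]],[0.085,[0,-0.032,-0.025],[0,0,0]],[0.085,[0,-0.032,-0.025],[0,0,0]]]' 40
python3 -m handwheel '[[0.085,[0,-0.032,-0.025],[0,0,0]],[0.085,[0,-0.032,-0.025],[0,0,0]],[0.085,[0,-0.032,-0.025],[0,0,0]],[0.085,[0,-0.032,-0.025],[0,0,0]],[0.085,[0,-0.032,-0.025],[0,0,0]],[0.085,[0,-0.032,-0.025],[0,0,0]],[0.085,[0,-0.032,-0.025],[0,0,0]],[0.085,[0,-0.032,-0.025],[0,0,0]],[0.085,[0,-0.032,-0.025],[0,0,0]],[0.085,[0,0,0],[-7,0,0]]]'
python3 -m handwheel '[[0.085,[0,0,0],[-7,0,0]],[0.085,[0,0,0],[-7,0,0]],[0.085,[0,0,0],[-7,0,0]],[0.085,[0,0,0],[-7,0,0]],[0.085,[0,0,0],[-7,0,0]],[0.085,[0,0,0],[-7,0,0]],[0.085,[0,0,0],[-7,0,0]],[0.085,[0,0,0],[-7,0,0]],[0.085,[0,0,0],[-7,0,0]],[0.085,[0,0,0],[-7,0,0]]]'
python3 -m handwheel '[[0.06,[0,0,0],[-7,0,0]],[0.06,[0,0,0],[-7,0,0]],[0.06,[0,0,0],[-2,0,0]],[0.06,[0,0,0],[0,0,0]]]'
python3 - <<'E'
from h import *
plan((.477,.1725,.25),19.5);print(ctrl.get_obs()['q'])
E
```

```text
t: 1.58
tool_pos: [0.3252, -0.2217, 0.2478]
tool_rot: [2.072, 0.291, -2.069]
contact_force: [1.8, 0.1, 0.2]
opening: 0.085
t: 2.42
tool_pos: [0.4619, 0.1213, 0.2472]
tool_rot: [1.996, 0.419, -1.995]
contact_force: [-0.3, -0.0, -1.1]
opening: 0.085
t: 3.25
tool_pos: [0.461, 0.1158, 0.2475]
tool_rot: [1.164, 1.237, -1.164]
contact_force: [-0.5, -0.7, 0.8]
opening: 0.0849
t: 3.58
tool_pos: [0.461, 0.1158, 0.2474]
tool_rot: [0.959, 1.349, -0.959]
contact_force: [0.5, 0.1, 0.2]
opening: 0.0601
now [0.461  0.1158 0.2474] shift(mm, tool axes now) [ -2.6  33.8 -48.3] turn [-0.33  0.01 -0.01] F [0.5 0.1 0.2] op 0.0601 t 3.58
tool y [0.945 0.328 0.   ] z [ 0.328 -0.945  0.   ]
[ 8.92904456e-02 -3.27591862e-01  1.92975595e+00 -2.71596340e-05
  1.53916025e+00 -2.45297820e-01]
```

```bash
cat > look.py <<'E'
from h import *
import sys
np.set_printoptions(precision=4,suppress=True)
def look(tag,things):
    o=ctrl.get_obs(); im=snap('wrist',tag+'.png'); c=cam('wrist',o); np.save('pics/'+tag+'.npy',np.r_[c[:3],c[3].ravel(),c[4]])
    for t in things: print(t,[(np.array(r['centre']).round(1),round(r['score'],2)) for r in ctrl.tip_of(t,'wrist')[:2]])
def ldc(tag):
    a=np.load('pics/'+tag+'.npy');return a[0],a[1],a[2],a[3:12].reshape(3,3),a[12:]
E
python3 -c "
from look import *
look('w1',['cassette_center','stand'])"
```

```text
cassette_center [(array([138.9, 344. ]), 0.78)]
stand [(array([136.8, 338.8]), 0.77), (array([209.7, 233.2]), 0.17)]
```

View pics/w1.png

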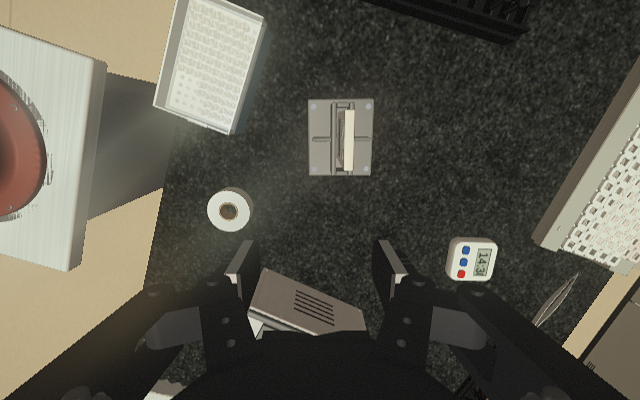

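The wrist view shows the stand (corners roughly (308,99) to (372,176)) with the cassette's white top edge at about (349,139), both square to the gripper. The reader's vented side is at (310,300), the label roll at (230,210) and the tip box at (210,65). I'll move over it and measure again.

```bash
python3 -m handwheel '[[0.06,[0,0.017,-0.012],[0,0,0]],[0.06,[0,0.017,-0.012],[0,0,0]],[0.06,[0,0,0],[0,0,0]],[0.06,[0,0,0],[0,0,0]]]'
python3 -c "
from look import *
look('w2',['cassette_center','stand'])
a=cv2.imread('pics/w1.png')[90:190,290:390];b=cv2.imread('pics/w2.png')[120:220,260:360]
cv2.imwrite('pics/c3.png',np.hstack([cv2.resize(a,(400,400),interpolation=3),cv2.resize(b,(400,400),interpolation=3)]))"
```

```text
t: 4.07
tool_pos: [0.4853, 0.1499, 0.2471]
tool_rot: [0.959, 1.35, -0.96]
contact_force: [-0.3, -1.3, -0.6]
opening: 0.0604
cassette_center []
stand [(array([155.6, 313.2]), 0.88)]
```

View pics/c3.png

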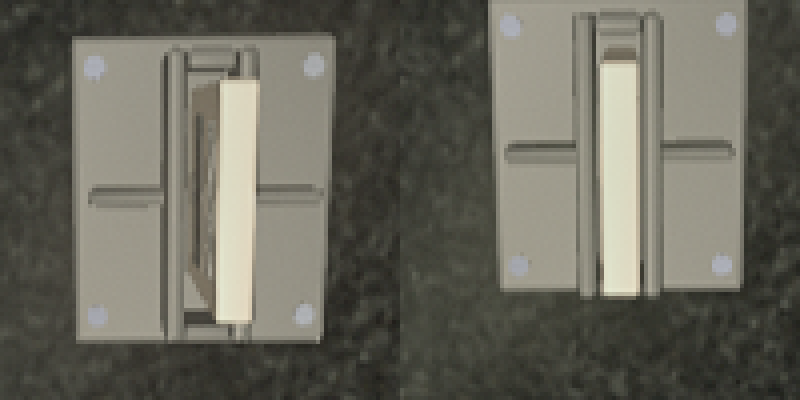

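View pics/w2.png

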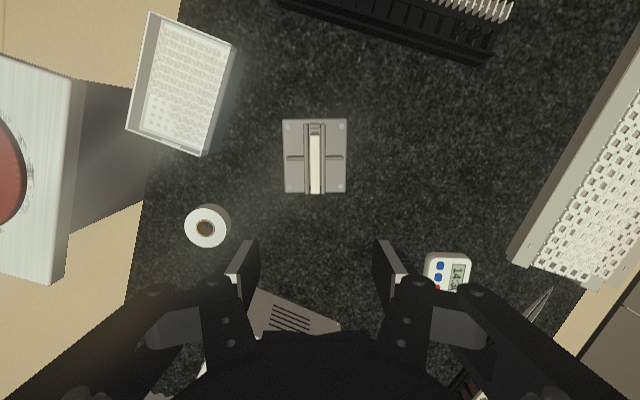

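```bash
python3 -c "
from look import *
a=ldc('w1');b=ldc('w2')
A=[(219,79),(258,79),(254,323),(216,322)];B=[(200,62),(238,62),(239,296),(201,296)]
pts=[]
for p,q in zip(A,B):
    p=(290-.375+p[0]/4,90-.375+p[1]/4);q=(260-.375+q[0]/4,120-.375+q[1]/4)
    x,e=tri([ray(a,*p),ray(b,*q)]);pts.append(x);print(x,e[0],onz(a,*p,.103)[:2],onz(b,*q,.103)[:2])
pts=np.array(pts);print(pts.mean(0))
m=np.mean([onz(b,260-.375+q[0]/4,120-.375+q[1]/4,.103) for q in B],0);print(m)
m=np.mean([onz(a,290-.375+q[0]/4,90-.375+q[1]/4,.103) for q in A],0);print(m)
# stand corners on z=.008
for q in [(89,0),(345,0),(341,290),(101,290)]: print('st',onz(b,260-.375+q[0]/4,120-.375+q[1]/4,.008)[:2])
for q in [(72,37),(335,37),(322,342),(77,343)]: print('st',onz(a,290-.375+q[0]/4,90-.375+q[1]/4,.008)[:2])
plan((*m[:2],.25),19.5)
"
```

```text
[0.4604 0.2011 0.0993] 5.503076104462564e-05 [0.4601 0.2009] [0.4605 0.2013]
[0.4693 0.2042 0.0995] 4.537175323104427e-05 [0.4689 0.204 ] [0.4693 0.2043]
[0.4891 0.1487 0.1043] 6.657110036754453e-05 [0.4894 0.1486] [0.4892 0.1485]
[0.4797 0.1461 0.1064] 2.0829292774991147e-05 [0.4802 0.1456] [0.4799 0.1452]
[0.4746 0.175  0.1024]
[0.4747 0.1748 0.103 ]
[0.4747 0.1748 0.103 ]
st [0.4199 0.2029]
st [0.4979 0.23  ]
st [0.5309 0.1395]
st [0.4526 0.1122]
st [0.4192 0.2037]
st [0.4979 0.231 ]
st [0.531  0.1389]
st [0.4523 0.1112]
now [0.485  0.1492 0.2472] shift(mm, tool axes now) [ -2.8  -1.4 -27.5] turn [-0.39  0.01  0.02] F [0.1 0.1 0.1] op 0.06 t 4.22
tool y [ 0.945  0.327 -0.   ] z [ 0.327 -0.945  0.   ]
```

```bash
python3 -m handwheel '[[0.06,[0.02,-0.0007,-0.014],[-0.4,0,0]],[0.06,[0.03,-0.0007,-0.0135],[0,0,0]],[0.06,[0.035,0,0],[0,0,0]],[0.06,[0.035,0,0],[0,0,0]],[0.06,[0.025,0,0],[0,0,0]],[0.06,[0.010,0,0],[0,0,0]],[0.06,[0,0,0],[0,0,0]]]' 40
python3 -c "
from look import *
plan((.4747,.1748,.070),19.5);look('w3',[])"
```

```text
t: 4.8
tool_pos: [0.4724, 0.1742, 0.0893]
tool_rot: [0.952, 1.355, -0.959]
contact_force: [-0.5, 0.1, -1.0]
opening: 0.0603
now [0.4724 0.1742 0.0893] shift(mm, tool axes now) [19.3  2.5  0.2] turn [ 0.01 -0.04  0.34] F [-0.5  0.1 -1. ] op 0.0603 t 4.8
tool y [ 0.943  0.334 -0.006] z [ 0.334 -0.943 -0.001]
```

View pics/w3.png

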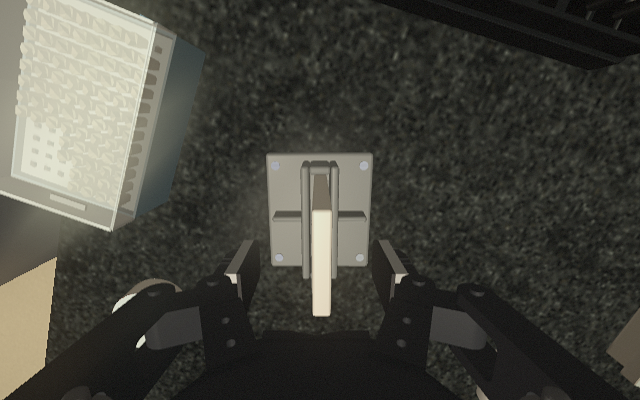

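The cassette's top edge runs from (321,207) to (321,316) between the fingers, whose midline is at about column 315. That puts it about 2.5 mm to the +y side, which agrees with the plan.

```bash
python3 -m handwheel '[[0.06,[0.005,0.0025,0],[0,0,0]],[0.06,[0.009,0,0],[0,0,0]],[0.06,[0.005,0,0],[0,0,0.3]],[0.06,[0,0,0],[0,0,0]],[0.06,[0,0,0],[0,0,0]]]' 40
python3 -c "
from look import *
plan((.4747,.1748,.070),19.5)"
```

```text
t: 5.27
tool_pos: [0.4771, 0.1759, 0.0733]
tool_rot: [0.957, 1.349, -0.951]
contact_force: [0.5, -0.2, -0.3]
opening: 0.06
now [0.4771 0.1759 0.0733] shift(mm, tool axes now) [ 3.3 -2.6  0.2] turn [ 0.04 -0.   -0.29] F [ 0.5 -0.2 -0.3] op 0.06 t 5.27
tool y [0.942 0.335 0.005] z [ 0.335 -0.942 -0.   ]
```

```bash
python3 -m handwheel '[[0.06,[0.003,-0.0025,0],[0,0,-0.3]],[0.06,[0,0,0],[0,0,0]],[0.06,[0,0,0],[0,0,0]]]' 40
python3 -c "
from look import *
plan((.4747,.1748,.070),19.5)"
python3 -m handwheel '[[0.06,[0,0,0],[0,0,0]],[0.06,[0,0,0],[0,0,0]]]' 40
python3 -c "
from look import *
plan((.4747,.1748,.070),19.5)"
```

```text
t: 5.52
tool_pos: [0.4747, 0.1751, 0.0703]
tool_rot: [0.954, 1.352, -0.954]
contact_force: [-0.3, 0.2, -0.5]
opening: 0.0599
now [0.4747 0.1751 0.0703] shift(mm, tool axes now) [ 0.3 -0.1  0.3] turn [ 0.05 -0.    0.01] F [-0.3  0.2 -0.5] op 0.0599 t 5.52
tool y [ 0.942  0.335 -0.   ] z [ 0.335 -0.942 -0.   ]
t: 5.68
tool_pos: [0.475, 0.1751, 0.0705]
tool_rot: [0.955, 1.351, -0.954]
contact_force: [-0.8, 0.4, -0.1]
opening: 0.0599
now [0.475  0.1751 0.0705] shift(mm, tool axes now) [ 0.5 -0.4  0.2] turn [ 0.04  0.   -0.02] F [-0.8  0.4 -0.1] op 0.0599 t 5.68
tool y [0.942 0.335 0.   ] z [ 0.335 -0.942  0.   ]
```

```bash
python3 -m handwheel '[[0.02,[0,0,0],[0,0,0]],[0.02,[0,0,0],[0,0,0]],[0.012,[0,0,0],[0,0,0]],[0.0,[0,0,0],[0,0,0]],[0.0,[0,0,0],[0,0,0]],[0.0,[0,0,0],[0,0,0]],[0.0,[0,0,0],[0,0,0]]]' 45
python3 -c "
from look import *
plan((.4747,.1748,.070),19.5);look('w4',[])"
```

```text
t: 6.27
tool_pos: [0.4749, 0.1751, 0.0704]
tool_rot: [0.954, 1.351, -0.954]
contact_force: [0.7, 0.2, 1.5]
opening: 0.0092
now [0.4749 0.1751 0.0704] shift(mm, tool axes now) [ 0.4 -0.3  0.2] turn [ 0.05  0.   -0.01] F [0.7 0.2 1.5] op 0.0092 t 6.27
tool y [0.942 0.335 0.   ] z [ 0.335 -0.942  0.   ]
```

View pics/w4.png

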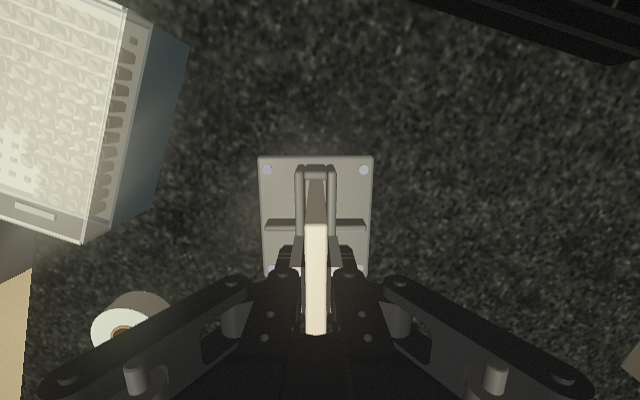

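Gripped: the opening reads 9.2 mm and the cassette's top edge lies at (316,222)–(316,334) between the pads. Now lift.

```bash
python3 -m handwheel '[[0.0,[-0.008,0,0],[0,0,0]],[0.0,[-0.015,0,0],[0,0,0]],[0.0,[-0.02,0,0],[0,0,0]],[0.0,[-0.025,0,0],[0,0,0]],[0.0,[-0.025,0,0],[0,0,0]],[0.0,[-0.025,0,0],[0,0,0]],[0.0,[-0.02,0,0],[0,0,0]],[0.0,[-0.012,0,0],[0,0,0]],[0.0,[0,0,0],[0,0,0]],[0.0,[0,0,0],[0,0,0]]]' 45
python3 -c "
from look import *
plan((.512,-.120,.22),-7.4);look('w5',['reader_top']);snap('scene','s5.png')"
```

```text
t: 7.15
tool_pos: [0.4749, 0.1751, 0.2204]
tool_rot: [0.955, 1.351, -0.954]
contact_force: [-0.0, 0.1, -0.8]
opening: 0.0092
now [0.4749 0.1751 0.2204] shift(mm, tool axes now) [  0.4 -63.7 290.5] turn [26.95 -0.   -0.04] F [-0.   0.1 -0.8] op 0.0092 t 7.15
tool y [0.942 0.335 0.001] z [ 0.335 -0.942  0.   ]
reader_top []
```

View pics/w5.png

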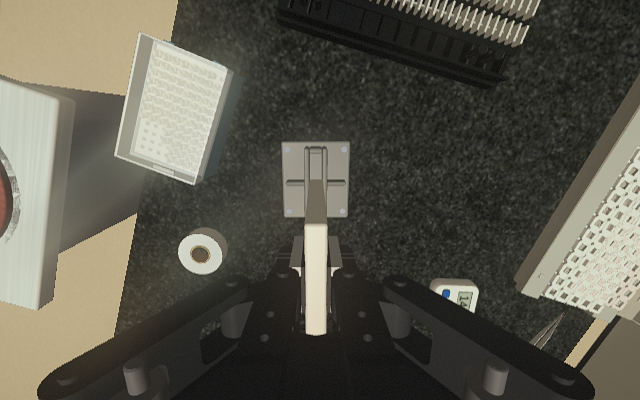

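View pics/s5.png

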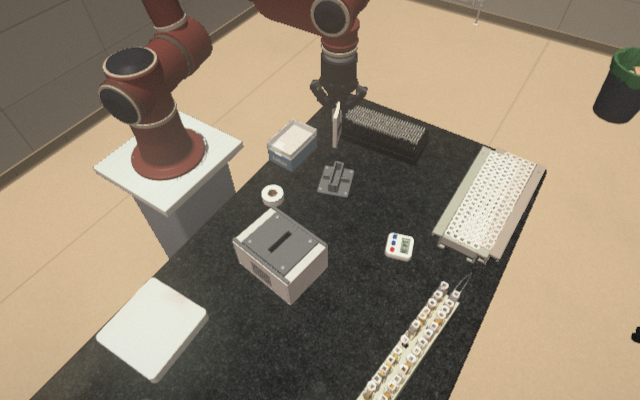

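The wrist view shows the cassette held square, top edge at (316,222)–(316,334). The scene view shows it clear of the stand with everything else in place. Next I'll look at the slot with the wrist camera in the same geometry I used for the cassette, so calibration bias cancels.

```bash
python3 -m handwheel '[[0.0,[-0.008,0,0],[6.75,0,0]],[0.0,[-0.008,0,0],[6.75,0,0]],[0.0,[-0.008,0,0],[6.75,0,0]],[0.0,[-0.008,0,0],[6.75,0,0]],[0.0,[0,0,0],[0,0,0]]]' 45
python3 -c "
from look import *
plan((.509,-.147,.252),-7.4)"
```

```text
t: 7.72
tool_pos: [0.475, 0.1751, 0.2524]
tool_rot: [1.306, 1.144, -1.306]
contact_force: [-0.1, -0.2, -0.3]
opening: 0.0094
now [0.475  0.1751 0.2524] shift(mm, tool axes now) [  0.4  76.1 314.8] turn [-0.16 -0.   -0.01] F [-0.1 -0.2 -0.3] op 0.0094 t 7.72
tool y [ 0.991 -0.132  0.   ] z [-0.132 -0.991 -0.   ]
```

```bash
python3 -m handwheel '[[0.0,[0,0.004,0.016],[0,0,0]],[0.0,[0,0.009,0.036],[0,0,0]],[0.0,[0,0.009,0.038],[0,0,0]],[0.0,[0,0.009,0.038],[0,0,0]],[0.0,[0,0.009,0.038],[0,0,0]],[0.0,[0,0.009,0.038],[0,0,0]],[0.0,[0,0.009,0.038],[0,0,0]],[0.0,[0,0.009,0.038],[0,0,0]],[0.0,[0,0.009,0.032],[0,0,0]],[0.0,[0,0,0.016],[0,0,0]]]' 45
python3 -m handwheel '[[0.0,[0,0,0],[0,0,0]],[0.0,[0,0,0],[0,0,0]],[0.0,[0,0,0],[0,0,0]]]'
python3 -c "
from look import *
look('w6',['reader_top']);plan((.512,-.120,.252),-7.4)
b=cv2.imread('pics/w6.png')[80:220,240:420]
cv2.imwrite('pics/c6.png',cv2.resize(b,(720,560),interpolation=3))"
```

```text
t: 8.55
tool_pos: [0.5072, -0.1634, 0.2502]
tool_rot: [1.303, 1.147, -1.306]
contact_force: [0.3, -0.7, -0.2]
opening: 0.0091
t: 8.8
tool_pos: [0.5072, -0.1591, 0.2511]
tool_rot: [1.303, 1.148, -1.304]
contact_force: [0.1, 0.9, -0.3]
opening: 0.0098
reader_top [(array([156.9, 310.8]), 0.58)]
now [ 0.5075 -0.1587  0.2518] shift(mm, tool axes now) [ -0.2  -0.5 -39. ] turn [ 0.09 -0.03  0.04] F [ 0.1 -0.1 -0.3] op 0.0096 t 8.9
tool y [ 0.992 -0.127 -0.001] z [-0.127 -0.992 -0.001]
```

View pics/w6.png

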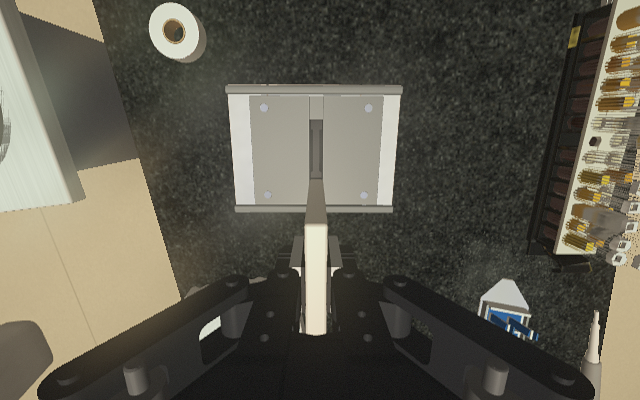

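View pics/c6.png

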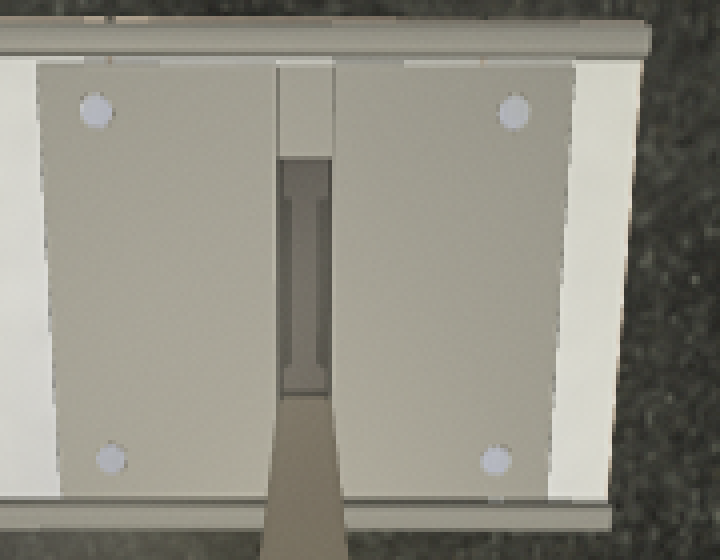

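The slot shows clearly, at about columns 309–323 and rows 119–180 in the full picture, with the two rollers inside it. The screws are at (264,107), (369,107), (268,195) and (364,195).

```bash
python3 -c "
from look import *
c=ldc('w6')
P=[onz(c,240-.375+u/4,80-.375+v/4,.108) for u,v in [(277,158),(332,158),(331,398),(277,398)]]
for p in P:print(p)
print('slot',np.mean(P,0),'w',np.linalg.norm(P[0]-P[1]),'l',np.linalg.norm(P[0]-P[3]), 'yaw',np.degrees(np.arctan2(*-(P[0]-P[3]+P[1]-P[2])[:2])))
Q=[onz(c,240-.375+u/4,80-.375+v/4,.109) for u,v in [(95.5,111),(514,112),(496,460),(111.5,459)]]
print(np.mean(Q,0),[np.degrees(np.arctan2((b-a)[1],(b-a)[0])).round(2) for a,b in [(Q[0],Q[1]),(Q[3],Q[2])]],[np.degrees(np.arctan2(*-(a-b)[:2])).round(2) for a,b in [(Q[0],Q[3]),(Q[1],Q[2])]],Q)
m=np.mean(P,0)
plan((*m[:2],.20),-7.4)
"
```

```text
[ 0.5086 -0.0872  0.108 ]
[ 0.5218 -0.0889  0.108 ]
[ 0.5144 -0.1473  0.108 ]
[ 0.5007 -0.1456  0.108 ]
slot [ 0.5114 -0.1173  0.108 ] w 0.01326134854003032 l 0.05886723647390324 yaw -172.53138248380515
[ 0.511  -0.1199  0.109 ] [np.float64(-7.49), np.float64(-7.47)] [np.float64(-172.55), np.float64(-172.42)] [array([ 0.4673, -0.0711,  0.109 ]), array([ 0.5659, -0.084 ,  0.109 ]), array([ 0.5547, -0.1687,  0.109 ]), array([ 0.4562, -0.1558,  0.109 ])]
now [ 0.5075 -0.1587  0.2518] shift(mm, tool axes now) [ 51.8  -1.4 -41.6] turn [ 0.09 -0.03  0.04] F [ 0.1 -0.1 -0.3] op 0.0096 t 8.9
tool y [ 0.992 -0.127 -0.001] z [-0.127 -0.992 -0.001]
```

```bash
python3 -c "
from look import *
c=ldc('w6')
b=cv2.imread('pics/w6.png')[165:345,280:350]
cv2.imwrite('pics/c7.png',cv2.resize(b,(280,720),interpolation=3)[:600])
T=np.array(ctrl.camera_params('wrist')['T_tool_cam']);f,cx,cy=c[:3]
def ontool(u,v,x):
    d=T[:3,:3]@np.array([(u-cx)/f,(v-cy)/f,1]);return T[:3,3]+d*(x-T[0,3])/d[0]
for n,u,v,x in [('topfar',316,222,-.033),('topnear',315.5,334,-.033),('botfar',315.5,179,.062)]: print(n,ontool(u,v,x))
"
```

```text
topfar [-0.033  -0.0008 -0.0305]
topnear [-0.033 -0.001  0.024]
botfar [ 0.062  -0.0011 -0.029 ]
```

View pics/c7.png

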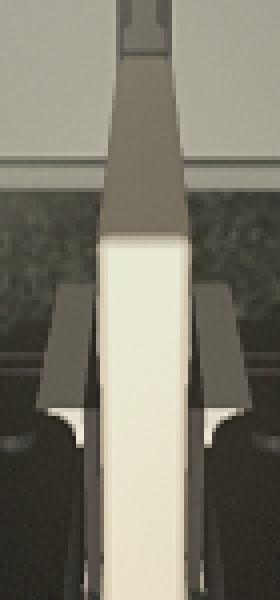

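```bash
python3 -m handwheel '[[0.0,[0,-0.0003,-0.013],[0,0,0]],[0.0,[0,0,-0.013],[0,0,0]],[0.0,[0,0,-0.013],[0,0,0]],[0.0,[0.02,0,0],[0,0,0]],[0.0,[0.025,0,0],[0,0,0]],[0.0,[0.015,0,0],[0,0,0]],[0.0,[0.008,0,0],[0,0,0]],[0.0,[0,0,0],[0,0,0]],[0.0,[0,0,0],[0,0,0]],[0.0,[0,0,0],[0,0,0]]]' 45
python3 -c "
from look import *
look('w7',[]);snap('scene','s7.png');snap('side','d7.png');plan((.511,-.1203,.170),-7.5)
a=cv2.imread('pics/s7.png')[150:300,210:340];b=cv2.imread('pics/d7.png')[130:280,215:345]
cv2.imwrite('pics/c8.png',np.hstack([cv2.resize(a,(400,461),interpolation=3),cv2.resize(b,(400,461),interpolation=3)]))
"
```

```text
t: 9.73
tool_pos: [0.5133, -0.1211, 0.1859]
tool_rot: [1.305, 1.143, -1.303]
contact_force: [0.3, -0.1, -0.5]
opening: 0.0092
now [ 0.5132 -0.1215  0.1858] shift(mm, tool axes now) [15.8 -2.4 -0.9] turn [ 0.05  0.03 -0.14] F [ 0.5 -0.8 -0.6] op 0.0095 t 9.88
tool y [ 0.992 -0.13   0.002] z [-0.13  -0.992  0.001]
```

View pics/c8.png

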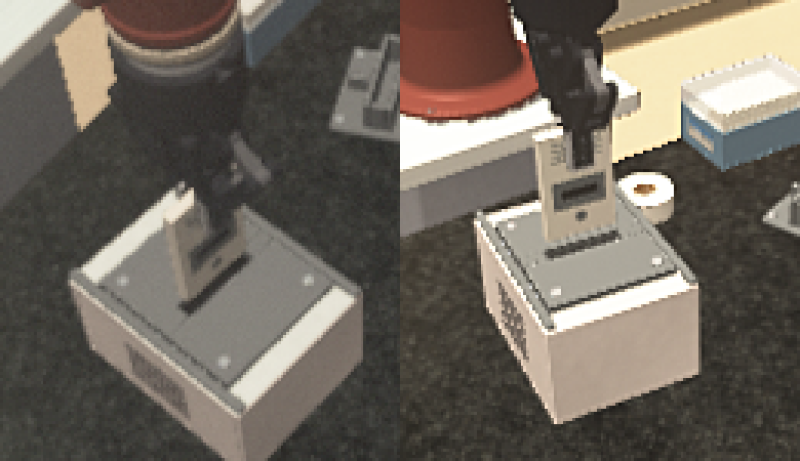

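View pics/w7.png

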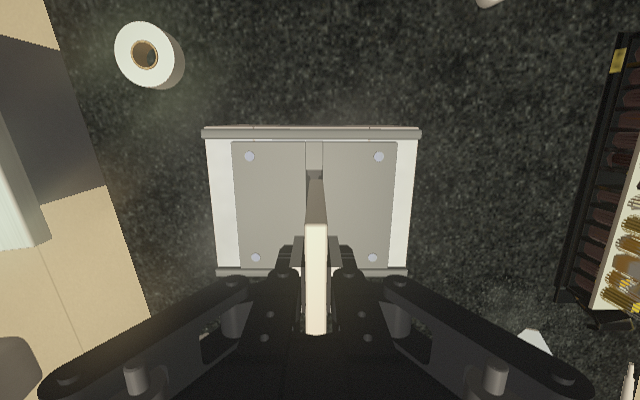

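```bash
python3 -c "
from look import *
b=cv2.imread('pics/w7.png')[125:235,260:370]
cv2.imwrite('pics/c9.png',cv2.resize(b,(600,600),interpolation=3))
plan((.511,-.1203,.170),-7.5)
"
```

```text
now [ 0.5132 -0.1215  0.1858] shift(mm, tool axes now) [15.8 -2.4 -0.9] turn [ 0.05  0.03 -0.14] F [ 0.5 -0.8 -0.6] op 0.0095 t 9.88
tool y [ 0.992 -0.13   0.002] z [-0.13  -0.992  0.001]
```

View pics/c9.png

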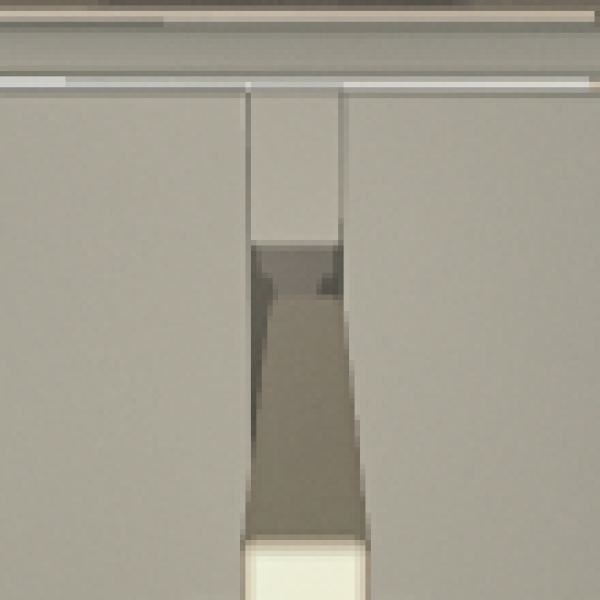

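```bash
python3 -c "
from look import *
c=ldc('w7');T=np.array(ctrl.camera_params('wrist')['T_tool_cam']);f,cx,cy=c[:3]
def ontool(u,v,x):
    d=T[:3,:3]@np.array([(u-cx)/f,(v-cy)/f,1]);return T[:3,3]+d*(x-T[0,3])/d[0]
k=110/600
print(ontool(260-.4+296*k,125-.4+244*k,.1858-.108),ontool(260-.4+307.5*k,125-.4+297*k,.062),ontool(316,260-.4+540*k-260+125,-.033))
"
```

```text
[ 0.0778 -0.0024 -0.0335] [ 0.062  -0.0008 -0.029 ] [-0.033  -0.0008 -0.0298]
```

Offset still showing in the picture: the slot's middle is at crop column 296 and the cassette's lower edge at 307. That is about 1.6 mm in tool y, and about 1.6 mm in tool z.

```bash
python3 -m handwheel '[[0.0,[0,-0.0016,-0.0016],[0,0,0]],[0.0,[0.006,0,0],[0,0,0]],[0.0,[0.005,0,0],[0,0,0]],[0.0,[0,0,0],[0,0,0]],[0.0,[0,0,0],[0,0,0]],[0.0,[0,0,0],[0,0,0]],[0.0,[0,0,0],[0,0,0]]]' 45
python3 -c "
from look import *
look('w8',[]);plan((.511,-.1203,.170),-7.5)
b=cv2.imread('pics/w8.png')[125:235,260:370]
cv2.imwrite('pics/c10.png',cv2.resize(b,(600,600),interpolation=3))
"
```

```text
t: 10.47
tool_pos: [0.5111, -0.1196, 0.1734]
tool_rot: [1.304, 1.145, -1.304]
contact_force: [0.8, 1.5, -0.6]
opening: 0.0096
now [ 0.5111 -0.1196  0.1734] shift(mm, tool axes now) [ 3.4 -0.   0.7] turn [ 0.04  0.   -0.01] F [-0.2 -1.3 -0.9] op 0.0097 t 10.52
tool y [ 0.992 -0.13   0.   ] z [-0.13  -0.992  0.   ]
```

View pics/c10.png

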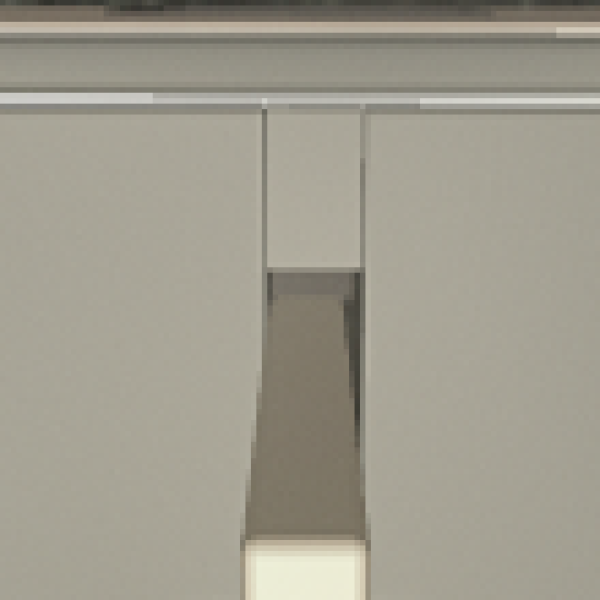

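Now it is about 0.9 mm the other way: slot 266–364, cassette edge 271–345. The end gap looks right.

```bash
python3 -m handwheel '[[0.0,[0,0.0009,0],[0,0,0]],[0.0,[0,0,0],[0,0,0]],[0.0,[0,0,0],[0,0,0]],[0.0,[0,0,0],[0,0,0]],[0.0,[0,0,0],[0,0,0]]]' 45
python3 -c "
from look import *
look('w9',[]);plan((.511,-.1203,.170),-7.5)
b=cv2.imread('pics/w9.png')[125:235,260:370]
cv2.imwrite('pics/c11.png',cv2.resize(b,(600,600),interpolation=3))
"
```

```text
t: 10.93
tool_pos: [0.5119, -0.1196, 0.1733]
tool_rot: [1.304, 1.145, -1.304]
contact_force: [0.3, 0.6, -0.1]
opening: 0.0094
now [ 0.5119 -0.1196  0.1733] shift(mm, tool axes now) [ 3.3 -0.8  0.8] turn [ 0.05  0.   -0.  ] F [-0.1 -0.5 -0.8] op 0.0094 t 10.98
tool y [ 0.992 -0.13   0.   ] z [-0.13  -0.992  0.   ]
```

View pics/c11.png

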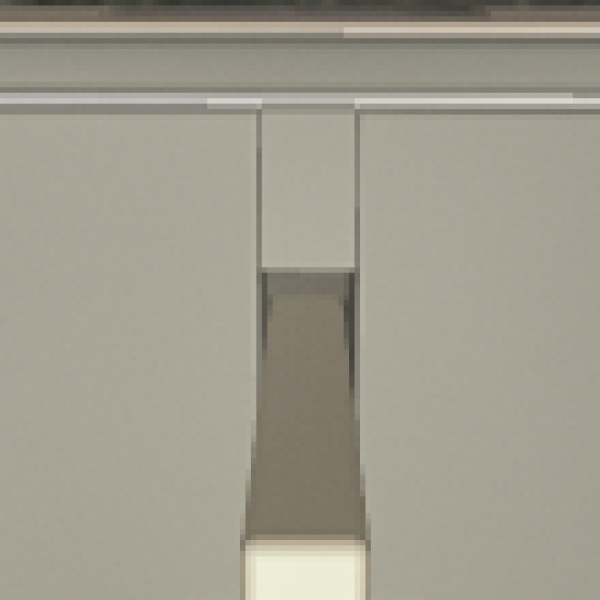

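Centred now (slot 260–355, cassette edge 270–345). I'll go down in small steps and watch the force.

```bash
python3 -m handwheel '[[0.0,[0.001,0,0],[0,0,0]],[0.0,[0.001,0,0],[0,0,0]],[0.0,[0.001,0,0],[0,0,0]],[0.0,[0.001,0,0],[0,0,0]]]' 45
python3 -m handwheel '[[0.0,[0.001,0,0],[0,0,0]],[0.0,[0.001,0,0],[0,0,0]],[0.0,[0,0,0],[0,0,0]]]' 45
```

```text
t: 11.32
tool_pos: [0.5118, -0.1196, 0.1691]
tool_rot: [1.304, 1.145, -1.304]
contact_force: [-0.7, -0.3, -1.2]
opening: 0.0092
t: 11.57
tool_pos: [0.5117, -0.1195, 0.167]
tool_rot: [1.304, 1.145, -1.305]
contact_force: [0.7, 0.1, 0.5]
opening: 0.0094
```

```bash
python3 -m handwheel '[[0.0,[0.001,0,0],[0,0,0]],[0.0,[0.001,0,0],[0,0,0]],[0.0,[0.001,0,0],[0,0,0]],[0.0,[0.001,0,0],[0,0,0]],[0.0,[0,0,0],[0,0,0]]]' 45
python3 -m handwheel '[[0.0,[0.001,0,0],[0,0,0]],[0.0,[0.001,0,0],[0,0,0]],[0.0,[0.001,0,0],[0,0,0]],[0.0,[0.001,0,0],[0,0,0]],[0.0,[0,0,0],[0,0,0]]]' 45
python3 -c "
from look import *
look('w10',[]);snap('side','d10.png');plan((.511,-.1203,.170),-7.5)
a=cv2.imread('pics/w10.png')[125:235,260:370];b=cv2.imread('pics/d10.png')[150:250,230:330]
cv2.imwrite('pics/c12.png',np.hstack([cv2.resize(a,(400,400),interpolation=3),cv2.resize(b,(400,400),interpolation=3)]))
"
```

```text
t: 11.98
tool_pos: [0.5118, -0.1196, 0.163]
tool_rot: [1.304, 1.145, -1.305]
contact_force: [-0.2, -0.2, -1.3]
opening: 0.0091
t: 12.4
tool_pos: [0.5118, -0.1196, 0.159]
tool_rot: [1.304, 1.145, -1.305]
contact_force: [0.1, -0.4, -0.7]
opening: 0.0093
now [ 0.5119 -0.1196  0.1592] shift(mm, tool axes now) [-10.8  -0.8   0.8] turn [ 0.05 -0.    0.01] F [ 0.4 -0.2 -0.4] op 0.0094 t 12.5
tool y [ 0.992 -0.13  -0.   ] z [-0.13  -0.992 -0.   ]
```

View pics/c12.png

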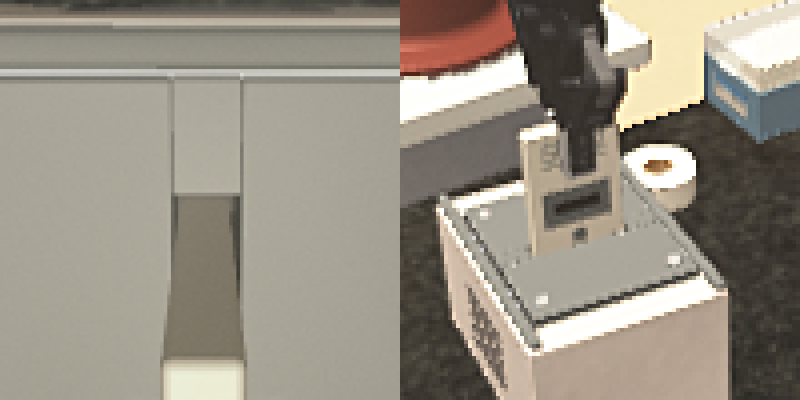

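The side view shows the lower edge going into the slot, and there is no contact force. On to the wipers.

```bash
python3 -m handwheel '[[0.0,[0.001,0.0003,0],[0,0,0]],[0.0,[0.001,0,0],[0,0,0]],[0.0,[0.001,0,0],[0,0,0]],[0.0,[0.001,0,0],[0,0,0]],[0.0,[0.001,0,0],[0,0,0]],[0.0,[0.001,0,0],[0,0,0]],[0.0,[0,0,0],[0,0,0]]]' 50
python3 -m handwheel '[[0.0,[0.001,0,0],[0,0,0]],[0.0,[0.001,0,0],[0,0,0]],[0.0,[0.001,0,0],[0,0,0]],[0.0,[0,0,0],[0,0,0]]]'
python3 -m handwheel '[[0.0,[0.001,0,0],[0,0,0]],[0.0,[0.001,0,0],[0,0,0]],[0.0,[0.001,0,0],[0,0,0]],[0.0,[0,0,0],[0,0,0]]]'
```

```text
t: 13.08
tool_pos: [0.512, -0.1196, 0.153]
tool_rot: [1.304, 1.145, -1.305]
contact_force: [1.3, 0.3, -0.7]
opening: 0.0094
t: 13.42
tool_pos: [0.5125, -0.1198, 0.1513]
tool_rot: [1.304, 1.144, -1.304]
contact_force: [-1.4, 0.7, 3.9]
opening: 0.0092
t: 13.75
tool_pos: [0.5129, -0.1199, 0.1488]
tool_rot: [1.305, 1.143, -1.303]
contact_force: [-1.7, 0.2, 4.8]
opening: 0.0092
```

```bash
python3 -m handwheel '[[0.0,[0.001,0,0],[0,0,0]],[0.0,[0.001,0,0],[0,0,0]],[0.0,[0.001,0,0],[0,0,0]],[0.0,[0,0,0],[0,0,0]]]'
python3 -m handwheel '[[0.0,[0.001,0,0],[0,0,0]],[0.0,[0.001,0,0],[0,0,0]],[0.0,[0.001,0,0],[0,0,0]],[0.0,[0,0,0],[0,0,0]]]'
python3 -m handwheel '[[0.0,[0.001,0,0],[0,0,0]],[0.0,[0.001,0,0],[0,0,0]],[0.0,[0.001,0,0],[0,0,0]],[0.0,[0,0,0],[0,0,0]]]'
```

```text
t: 14.08
tool_pos: [0.5126, -0.1199, 0.145]
tool_rot: [1.304, 1.144, -1.304]
contact_force: [-1.0, -0.3, 3.7]
opening: 0.0092
t: 14.42
tool_pos: [0.5123, -0.1197, 0.1411]
tool_rot: [1.304, 1.145, -1.304]
contact_force: [-0.4, -1.6, 3.1]
opening: 0.0092
t: 14.75
tool_pos: [0.5122, -0.1196, 0.138]
tool_rot: [1.304, 1.145, -1.304]
contact_force: [0.0, -0.1, 2.3]
opening: 0.0091
```

```bash
python3 -m handwheel '[[0.0,[0.0015,0,0],[0,0,0]],[0.0,[0.0015,0,0],[0,0,0]],[0.0,[0.0015,0,0],[0,0,0]],[0.0,[0.0015,0,0],[0,0,0]],[0.0,[0,0,0],[0,0,0]]]'
python3 -m handwheel '[[0.0,[0.0015,0,0],[0,0,0]],[0.0,[0.0015,0,0],[0,0,0]],[0.0,[0.0015,0,0],[0,0,0]],[0.0,[0.0015,0,0],[0,0,0]],[0.0,[0,0,0],[0,0,0]]]'
python3 -m handwheel '[[0.0,[0.0015,0,0],[0,0,0]],[0.0,[0.0015,0,0],[0,0,0]],[0.0,[0.0015,0,0],[0,0,0]],[0.0,[0.0015,0,0],[0,0,0]],[0.0,[0,0,0],[0,0,0]]]'
python3 -c "
from look import *
look('w11',[]);snap('side','d11.png');plan((.511,-.1203,.118),-7.5)
a=cv2.imread('pics/w11.png')[125:345,210:430];b=cv2.imread('pics/d11.png')[150:250,230:330]
cv2.imwrite('pics/c13.png',np.hstack([cv2.resize(a,(400,400),interpolation=3),cv2.resize(b,(400,400),interpolation=3)]))
"
```

```text
t: 15.17
tool_pos: [0.5121, -0.1196, 0.1318]
tool_rot: [1.304, 1.145, -1.305]
contact_force: [0.2, -0.5, 1.9]
opening: 0.0093
t: 15.58
tool_pos: [0.512, -0.1196, 0.1258]
tool_rot: [1.304, 1.145, -1.305]
contact_force: [0.1, 0.1, 1.3]
opening: 0.0093
t: 16.0
tool_pos: [0.512, -0.1196, 0.1198]
tool_rot: [1.304, 1.145, -1.305]
contact_force: [0.4, -0.9, 2.6]
opening: 0.009
now [ 0.512  -0.1196  0.1198] shift(mm, tool axes now) [ 1.8 -0.9  0.8] turn [ 0.05 -0.    0.03] F [ 0.5 -0.1  2.5] op 0.0096 t 16.1
tool y [ 0.992 -0.13  -0.   ] z [-0.13  -0.992 -0.   ]
```

View pics/c13.png

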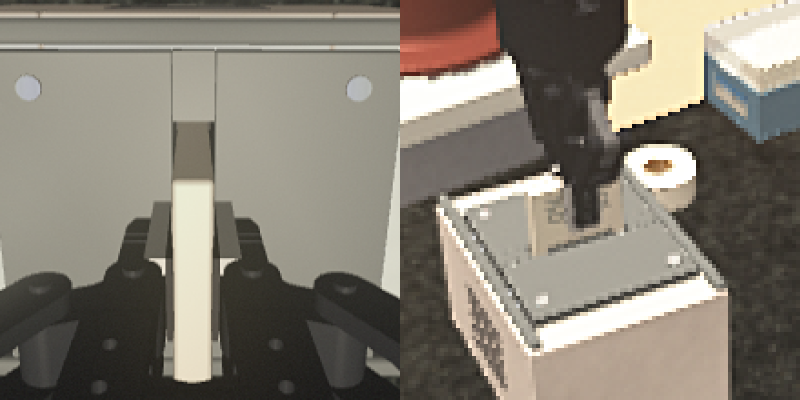

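```bash
python3 -m handwheel '[[0.0,[0.0015,0,0],[0,0,0]],[0.0,[0.0015,0,0],[0,0,0]],[0.0,[0.001,0,0],[0,0,0]],[0.0,[0,0,0],[0,0,0]],[0.02,[0,0,0],[0,0,0]],[0.03,[0,0,0],[0,0,0]],[0.03,[0,0,0],[0,0,0]],[0.03,[0,0,0],[0,0,0]]]'
python3 -m handwheel '[[0.03,[-0.01,0,0],[0,0,0]],[0.03,[-0.02,0,0],[0,0,0]],[0.03,[-0.02,0,0],[0,0,0]],[0.03,[-0.01,0,0],[0,0,0]],[0.0,[0,0,0],[0,0,0]],[0.0,[0,0,0],[0,0,0]],[0.0,[0,0,0],[0,0,0]],[0.0,[0,0,0],[0,0,0]]]' 40
python3 -c "
from look import *
look('w12',['cassette_center']);snap('side','d12.png');plan((.511,-.1203,.118),-7.5)
a=cv2.imread('pics/w12.png')[125:345,210:430];b=cv2.imread('pics/d12.png')[150:250,230:330]
cv2.imwrite('pics/c14.png',np.hstack([cv2.resize(a,(400,400),interpolation=3),cv2.resize(b,(400,400),interpolation=3)]))
"
```

```text
t: 16.77
tool_pos: [0.5117, -0.1195, 0.1156]
tool_rot: [1.304, 1.146, -1.305]
contact_force: [-0.6, 0.0, 0.9]
opening: 0.0302
t: 17.43
tool_pos: [0.5113, -0.1193, 0.1747]
tool_rot: [1.304, 1.147, -1.306]
contact_force: [0.3, 0.3, -0.1]
opening: -0.0001
cassette_center []
now [ 0.5117 -0.1194  0.1752] shift(mm, tool axes now) [57.2 -0.4  1. ] turn [ 0.04 -0.03  0.1 ] F [-0.7  1.  -0.1] op 0.0002 t 17.58
tool y [ 0.992 -0.13  -0.002] z [-0.13  -0.992 -0.   ]
```

View pics/c14.png

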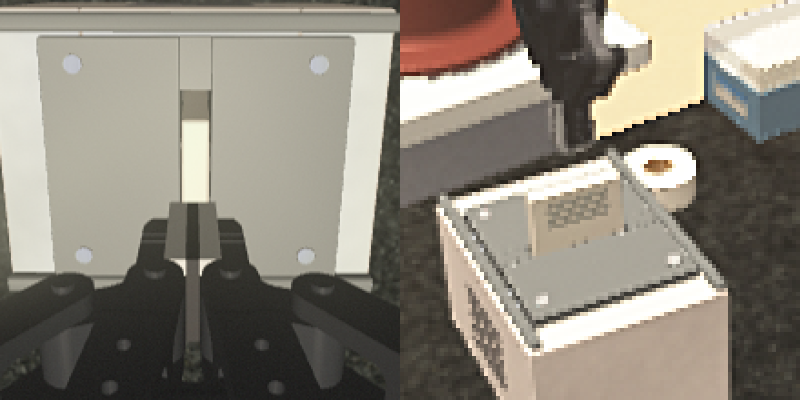

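Released: the side view shows the cassette standing in the slot, and the wrist view shows the shut fingers above the middle of its top edge (column 196 against 195). Next, push on the top edge.

```bash
python3 -m handwheel '[[0.0,[0.008,0,0],[0,0,0]],[0.0,[0.008,0,0],[0,0,0]],[0.0,[0.004,0,0],[0,0,0]],[0.0,[0,0,0],[0,0,0]]]'
python3 -m handwheel '[[0.0,[0.001,0,0],[0,0,0]],[0.0,[0.001,0,0],[0,0,0]],[0.0,[0.001,0,0],[0,0,0]],[0.0,[0.001,0,0],[0,0,0]],[0.0,[0,0,0],[0,0,0]]]'
python3 -m handwheel '[[0.0,[0.001,0,0],[0,0,0]],[0.0,[0.001,0,0],[0,0,0]],[0.0,[0.001,0,0],[0,0,0]],[0.0,[0.001,0,0],[0,0,0]],[0.0,[0,0,0],[0,0,0]]]'
```

```text
t: 17.92
tool_pos: [0.511, -0.1192, 0.154]
tool_rot: [1.304, 1.148, -1.307]
contact_force: [-0.4, -0.1, -0.3]
opening: -0.0005
t: 18.33
tool_pos: [0.5122, -0.1196, 0.1523]
tool_rot: [1.304, 1.145, -1.304]
contact_force: [0.0, -0.2, -0.0]
opening: 0.0001
t: 18.75
tool_pos: [0.5124, -0.1197, 0.1485]
tool_rot: [1.305, 1.144, -1.304]
contact_force: [0.6, -0.1, 1.2]
opening: 0.0003
```

```bash
python3 -m handwheel '[[0.0,[0.001,0,0],[0,0,0]],[0.0,[0.001,0,0],[0,0,0]],[0.0,[0.001,0,0],[0,0,0]],[0.0,[0.001,0,0],[0,0,0]],[0.0,[0.001,0,0],[0,0,0]],[0.0,[0.001,0,0],[0,0,0]],[0.0,[0.001,0,0],[0,0,0]]]'
python3 -m handwheel '[[0.0,[0.001,0,0],[0,0,0]],[0.0,[0.001,0,0],[0,0,0]],[0.0,[0.001,0,0],[0,0,0]],[0.0,[0.001,0,0],[0,0,0]],[0.0,[0.001,0,0],[0,0,0]],[0.0,[0.001,0,0],[0,0,0]],[0.0,[0.001,0,0],[0,0,0]]]'
python3 -m handwheel '[[0.0,[0.001,0,0],[0,0,0]],[0.0,[0.001,0,0],[0,0,0]],[0.0,[0.001,0,0],[0,0,0]],[0.0,[0.001,0,0],[0,0,0]],[0.0,[0.001,0,0],[0,0,0]],[0.0,[0.001,0,0],[0,0,0]],[0.0,[0,0,0],[0,0,0]]]'
```

```text
t: 19.33
tool_pos: [0.5123, -0.1197, 0.1413]
tool_rot: [1.304, 1.145, -1.304]
contact_force: [0.1, 0.1, 4.6]
opening: -0.0002
t: 19.92
tool_pos: [0.5122, -0.1197, 0.1342]
tool_rot: [1.304, 1.145, -1.304]
contact_force: [-0.1, 0.2, 4.6]
opening: -0.0002
t: 20.5
tool_pos: [0.5121, -0.1196, 0.128]
tool_rot: [1.304, 1.145, -1.305]
contact_force: [0.9, 0.4, 3.4]
opening: 0.0002
```

```bash
python3 -m handwheel '[[0.0,[0.001,0,0],[0,0,0]],[0.0,[0.001,0,0],[0,0,0]],[0.0,[0.001,0,0],[0,0,0]],[0.0,[0.001,0,0],[0,0,0]],[0.0,[0.001,0,0],[0,0,0]],[0.0,[0.001,0,0],[0,0,0]],[0.0,[0,0,0],[0,0,0]]]'
python3 -m handwheel '[[0.0,[0.001,0,0],[0,0,0]],[0.0,[0.001,0,0],[0,0,0]],[0.0,[0.001,0,0],[0,0,0]],[0.0,[0.001,0,0],[0,0,0]],[0.0,[0.001,0,0],[0,0,0]],[0.0,[0,0,0],[0,0,0]]]'
python3 -m handwheel '[[0.0,[0.0005,0,0],[0,0,0]],[0.0,[0.0005,0,0],[0,0,0]],[0.0,[0.0005,0,0],[0,0,0]],[0.0,[0.0005,0,0],[0,0,0]],[0.0,[0,0,0],[0,0,0]]]'
```

```text
t: 21.08
tool_pos: [0.5121, -0.1196, 0.122]
tool_rot: [1.304, 1.145, -1.305]
contact_force: [0.0, -0.3, 3.2]
opening: -0.0002
t: 21.58
tool_pos: [0.5121, -0.1196, 0.117]
tool_rot: [1.304, 1.145, -1.305]
contact_force: [0.5, -0.3, 4.8]
opening: 0.0002
t: 22.0
tool_pos: [0.5121, -0.1196, 0.1152]
tool_rot: [1.304, 1.145, -1.304]
contact_force: [-0.1, -0.4, 3.9]
opening: -0.0
```

```bash
python3 -m handwheel '[[0.0,[0.0005,0,0],[0,0,0]],[0.0,[0.0005,0,0],[0,0,0]],[0.0,[0.0005,0,0],[0,0,0]],[0.0,[0,0,0],[0,0,0]]]'
python3 -m handwheel '[[0.0,[0.0005,0,0],[0,0,0]],[0.0,[0.0005,0,0],[0,0,0]],[0.0,[0,0,0],[0,0,0]]]'
python3 -m handwheel '[[0.0,[0.0005,0,0],[0,0,0]],[0.0,[0.0005,0,0],[0,0,0]],[0.0,[0,0,0],[0,0,0]]]'
```

```text
t: 22.33
tool_pos: [0.5121, -0.1196, 0.1136]
tool_rot: [1.304, 1.145, -1.304]
contact_force: [-0.1, -0.5, 3.9]
opening: -0.0001
t: 22.58
tool_pos: [0.5121, -0.1197, 0.1127]
tool_rot: [1.304, 1.145, -1.304]
contact_force: [0.5, -0.7, 4.5]
opening: -0.0001
t: 22.83
tool_pos: [0.5124, -0.1197, 0.112]
tool_rot: [1.304, 1.144, -1.304]
contact_force: [0.8, -0.6, 5.9]
opening: -0.0001
```

```bash
python3 -m handwheel '[[0.0,[0.0005,0,0],[0,0,0]],[0.0,[0.0005,0,0],[0,0,0]],[0.0,[0,0,0],[0,0,0]]]'
python3 -m handwheel '[[0.0,[0.0005,0,0],[0,0,0]],[0.0,[0,0,0],[0,0,0]],[0.0,[0,0,0],[0,0,0]]]'
```

```text
t: 23.08
tool_pos: [0.5129, -0.1198, 0.112]
tool_rot: [1.305, 1.144, -1.303]
contact_force: [0.2, 0.5, 8.4]
opening: 0.0002
t: 23.33
tool_pos: [0.5131, -0.1199, 0.112]
tool_rot: [1.305, 1.143, -1.303]
contact_force: [-1.5, 0.9, 11.8]
opening: 0.0005
```

Hard stop at z = 0.112 (the plate + 4 mm): the force rose to 12 N with no further travel. Retreat and check.

```bash
python3 -m handwheel '[[0.0,[-0.002,0,0],[0,0,0]],[0.0,[-0.01,0,0],[0,0,0]],[0.0,[-0.025,0,0],[0,0,0]],[0.0,[-0.03,0,0],[0,0,0]],[0.0,[-0.03,0,0.02],[0,0,0]],[0.0,[-0.02,0,0.03],[0,0,0]],[0.0,[0,0,0.02],[0,0,0]],[0.0,[0,0,0],[0,0,0]],[0.0,[0,0,0],[0,0,0]],[0.0,[0,0,0],[0,0,0]]]'
python3 -c "
from look import *
look('w13',['cassette_center','reader_top']);snap('side','d13.png');snap('scene','s13.png');plan((.511,-.1203,.118),-7.5)
c=ldc('w13');print(proj(c,(.511,-.1203,.112)))
a=cv2.imread('pics/w13.png')[80:240,230:390];b=cv2.imread('pics/d13.png')[150:250,230:330]
cv2.imwrite('pics/c15.png',np.hstack([cv2.resize(a,(400,400),interpolation=3),cv2.resize(b,(400,400),interpolation=3)]))
"
```

```text
t: 24.17
tool_pos: [0.5024, -0.1883, 0.2259]
tool_rot: [1.305, 1.148, -1.306]
contact_force: [0.3, 1.3, -0.5]
opening: 0.0002
cassette_center [(array([120.9, 318.6]), 0.35)]
reader_top [(array([121.8, 313.1]), 0.57)]
now [ 0.503  -0.1882  0.2266] shift(mm, tool axes now) [108.6  -0.6 -68.3] turn [ 0.11 -0.03  0.07] F [0.2 0.2 0. ] op -0.0001 t 24.42
tool y [ 0.992 -0.129 -0.001] z [-0.129 -0.992 -0.001]
(np.float64(316.86350394959766), np.float64(122.51420573726294))
```

View pics/c15.png

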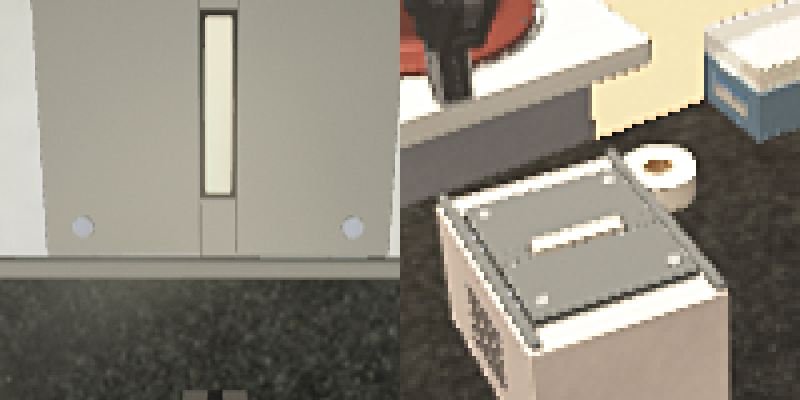

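View pics/s13.png

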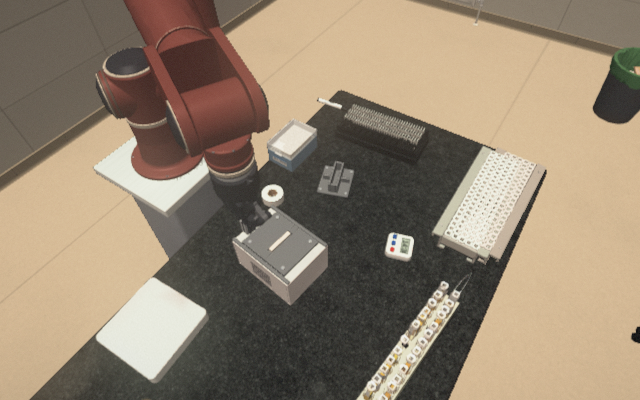

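The cassette sits upright and centred in the slot, top edge around (317,122) in the wrist view, just proud of the plate. The tip box, label roll and timer are at the same pixels as at the start, and the gripper is clear.

```bash
python3 -c "
from station import ctrl
print(ctrl.finish_job())"
```

```text
the job is handed in; nothing more can be done
None
```

The cassette is home in the reader, standing upright and released, and the job was handed in at about 24.5 s of the 72 s allowed. `finish_job` reports no verdict.

- **Finding the slot:** I located it in the wrist camera and lined the cassette up by picture. I then lowered it in 1 mm steps; the force readings showed no contact on the way in, so no sideways search was needed.
- **Posting:** The wipers took about 5 N. I let go with the lower edge about 54 mm down, then pushed the top edge with shut fingers at about 3–5 N. The push stopped hard at a fingertip height of 0.112 m, which is 4 mm above the plate. The highest force I read was about 12 N.
- **Last checks:** The pictures show the cassette centred in the slot, its top just above the plate. The tip box, timer and label roll are at the same pixels as at the start. The gripper is clear, with force readings at noise level.
- **Disagreements:**
  - The side and scene cameras differed from the wrist camera by 2–4 mm on the cassette and slot positions.
  - The alignment first showed 1.6 mm off in tool y, and my correction overshot by 0.9 mm; I fixed both by picture before going in.
  - The cassette detector gave only a low score (0.35) on the final picture, but within a few pixels of where the cassette should be.

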